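Tamp a heaped row of coupling nuts level in its bin

ROBOT

A 7-joint arm with a two-finger parallel gripper is mounted at the origin on the work surface. World frame = base frame: x ahead of the robot, y to its left, z up, the work surface at z = 0. Lengths are in mm, angles in rad, forces in N, time in s.
With the tool pointing down it reaches from about 400 to 875 mm from the base axis. Payload 4.4 kg.
Tool frame: the origin (TCP) lies midway between the tips of the shut fingers; the grasp point (between the pads) lies ctrl.grip_depth behind it (ctrl.grip_depth is the distance from the TCP to the grasp point, in mm); z points along the fingers, y is the line along which they close (so a half turn about z gives the same grasp; the last joint's range is limited). The gripper opens to 85 mm and grips with 20 to 120 N. Pads are 22 mm wide; open, the fingers measure 114 mm over their backs; the gripper's body (76 mm by 85 mm) begins 54 mm behind the grasp point. The pads swing forward as they close: fully open they stand 13 mm farther back than shut.
Start: joints at [-1.294, 0.628, 0.038, 1.517, -0.027, 0.996, -0.02], TCP at [218.458, 612.204, 231.313] pointing down, gripper open.
Joint ranges: [-3.06, 3.06], [-0.37, 2.12], [-1.25, 1.32], [0.18, 2.47], [-1.1, 4.24], [0.23, 1.98], [-2.94, 2.94]. Speed limits (rad/s): [2.57, 2.57, 3.14, 3.14, 3.14, 3.14, 3.14].

INTERFACE

Orientations are given as [roll, pitch, yaw] about the fixed x, y, z axes, in that order (R = Rz(yaw) Ry(pitch) Rx(roll)).
In Python, from cell import ctrl gives the robot as it stands.
- The arm moves only by the tool carry_out, never from a script. Its argument "deltas" is one flat list of numbers, 7 for each row, row after row: the turn, a rotation vector about the tool's x, y, z in degrees, then the shift along the tool's x, y, z in m, then the closure, from -1 (fully open) to 1 (shut). In form: [wx, wy, wz, dx, dy, dz, claw, wx, wy, wz, dx, dy, dz, claw, ...]. A call has 1 to 12 rows; each row shifts and turns the commanded pose from where the row before left it, along the tool's axes as they then stand; what a row does not reach is not made up. A row lasts 1/8 s, in which the tool goes at most 62.5 mm and 10.7 degrees, less where a joint would pass 70% of its speed; a pose out of reach is approached as far as the arm can. A call with a gripper value outside its range is refused whole. The fingers move at their own pace and stop on an object; the grip force is fixed at half the most. Time passes only in rows, so rows that do not move let the fingers close. It gives the time, the measured TCP pose, the force, the opening and the grip force at its end, in the units of the state.
- ctrl.read_state(): the state, without advancing time (a new reading comes with each control period).
- ctrl.get_image(name): name is "side" or "top"; returns the picture (400x640x3 uint8, red, green, blue); there is no depth.
- ctrl.calibration(name): a dict with "mtx" (3x3 intrinsics, pixels), "R" (3x3) and "t" (3): a world point X has camera coordinates R X + t. Camera axes: x right, y down, z forward; pixel columns grow to the right and rows downward; lengths in mm; the calibration is good to about 2 mm. A picture is of the moment at which its call begins. calibration takes no time and is no camera call.
- ctrl.finish_job(): hands the job in; it is judged then, once.
The state is a dict: "clock": time; "qpos": joint angles; "qd": joint speeds; "tau": joint torques, N m; "eef_pos": TCP position; "tool_rot": TCP orientation; "force": force on the tool from outside, world axes, zero at the start; "torque": the same for the moment, N m; "width": finger opening in mm; "gripper_force": force on a finger pad.
Only numpy, scipy, OpenCV 4.12 (cv2) and the standard library are available. Lean on these libraries where they do the work, as an engineer would, in place of code of your own. Each camera call takes 0.05 s, during which the arm holds its last target. There are 200 camera calls.

TASK

The coupling nuts in the near cell of the blue two-cell bin lie heaped: two of them ride up between their neighbours, so the next bin will not stack on it. Take the flat tamper from its rubber pad and bear down with it on the nuts, feeling for the resistance, until all six lie level in a single layer on the floor of the cell and the row is solid under a firm push of about 20 N held for a moment; never press on a nut or on the bin with more than 35 N. Then stand the tamper upright back on its pad and let go; only the tamper may touch the nuts, and the other things on the bench stay where they are.

Things in the scene. Friction and masses are not known exactly. Their poses are not given: they have to be found in the camera images.
- bin: blue plastic bin, fixed: 116 mm along its x, 230 mm along its y, 46 mm high, walls and floor 4 mm, open on top. Origin at the centre of its underside. A middle wall along y parts it into two cells, each 52 mm wide (x) and 222 mm long (y) inside; the near cell (its -x side, towards the robot) holds the six nuts, the far cell studs lying below the rim
- cell (a point): centre of the floor of the nut cell, 28 mm to -x of the bin's centre and 4 mm above the bench; axes as the bin's: the row of nuts runs along y
- tamper: flat hand tamper: sole plate 44 mm along its x, 70 mm along its y, 8 mm thick; on it a wooden block 40 x 50 x 12 mm and an upright wooden handle, 34 mm along x by 26 mm along y, its top 125 mm above the sole; 0.2 to 0.4 kg. Origin at the centre of the sole's underside, z up the handle. With its y along the cell's y it enters the cell, 4 mm to spare each side
- pad: black rubber pad, fixed, 100 mm along its x, 110 mm along its y, 6 mm thick. Origin at the centre of its underside; the tamper stands about its middle
- nut1: zinc-plated long hexagon coupling nut, 30 mm across flats, 34.6 mm across corners, 45 mm long, 0.14 kg. Origin at its centre; its x axis runs along the bore (across the cell); lying on a flat its centre is 15 mm above what it lies on
- nut2: zinc-plated long hexagon coupling nut, 30 mm across flats, 34.6 mm across corners, 45 mm long, 0.14 kg. Origin at its centre; its x axis runs along the bore (across the cell); lying on a flat its centre is 15 mm above what it lies on
- nut3: zinc-plated long hexagon coupling nut, 30 mm across flats, 34.6 mm across corners, 45 mm long, 0.14 kg. Origin at its centre; its x axis runs along the bore (across the cell); lying on a flat its centre is 15 mm above what it lies on
- nut4: zinc-plated long hexagon coupling nut, 30 mm across flats, 34.6 mm across corners, 45 mm long, 0.14 kg. Origin at its centre; its x axis runs along the bore (across the cell); lying on a flat its centre is 15 mm above what it lies on
- nut5: zinc-plated long hexagon coupling nut, 30 mm across flats, 34.6 mm across corners, 45 mm long, 0.14 kg. Origin at its centre; its x axis runs along the bore (across the cell); lying on a flat its centre is 15 mm above what it lies on. At the start one of the two that ride proud, wedged between two others; pressing it down spreads them along the row, which takes 5 to 22 N
- nut6: zinc-plated long hexagon coupling nut, 30 mm across flats, 34.6 mm across corners, 45 mm long, 0.14 kg. Origin at its centre; its x axis runs along the bore (across the cell); lying on a flat its centre is 15 mm above what it lies on. At the start one of the two that ride proud, wedged between two others; pressing it down spreads them along the row, which takes 5 to 22 N
- wrench: open-ended wrench lying on the bench (leave alone)
- mallet: mallet with a rubber head lying on the bench (leave alone)
- oil: white oil bottle, 52 mm across, 130 mm tall, standing (leave alone)
- tube_end: short aluminium tube offcut, 56 mm across, 70 mm tall, standing on end (leave alone)
- screwdriver: screwdriver lying on the bench (leave alone)
- rivet_tray: dark blue open tray of rivets, fixed, 100 x 110 x 45 mm, origin under its centre (leave alone)
Mind the look-alikes: they are no part of the job. What is shaped like the tamper but red or turquoise is not meant.

How it is judged:
By the outcome, as a careful person would: the job done as asked, in the order asked, and still so for the second after the job is handed in, with the robot touching nothing.
It also fails if it takes over 72 s, if anything falls off the work surface, if the arm or the gripper's body presses on something with over 40 N, if the wrist force passes 120 N, or if a joint passes its speed limit or range.

## Working session

There is one attempt and no reset: what is moved stays moved. The work goes in short steps, Python scripts to look and compute and a tool call to move; the robot and the scene stay as the last step left them, time stands still between calls to the robot, and variables do not carry over. Pictures are saved under pics/ and viewed, at most 10 in all, crops included, and the job is handed in when it is done.

Besides the shell and the picture viewer there is one more tool, called after "Emit:" in YAML: its name, and indented under it one key for each argument. carry_out: Moves the arm, as the interface text tells. Its arguments: {"type":"object","properties":{"deltas":{"type":"array"}},"required":["deltas"]}

```bash
ls; mkdir -p pics
python3 - <<'E'
from cell import ctrl
import cv2,numpy as np
for n in("side","top"):
    im=ctrl.get_image(n); cv2.imwrite(f"pics/{n}0.png",im[:,:,::-1])
    c=ctrl.calibration(n); print(n,np.round(c["mtx"],1).tolist(),np.round(c["R"],3).tolist(),np.round(c["t"],1).tolist())
print(ctrl.read_state(),ctrl.grip_depth)
E
```

```text
pics
side [[514.7, 0.0, 328.1], [0.0, 514.7, 200.9], [0.0, 0.0, 1.0]] [[0.734, -0.679, 0.009], [-0.499, -0.549, -0.67], [0.46, 0.488, -0.742]] [-314.6, 386.7, 1172.4]
top [[390.7, 0.0, 324.7], [0.0, 390.7, 203.4], [0.0, 0.0, 1.0]] [[0.014, -1.0, -0.017], [-0.986, -0.011, -0.165], [0.165, 0.019, -0.986]] [113.3, 546.4, 936.6]
{'clock': 0.1, 'qpos': array([-1.29376999,  0.6292611 ,  0.03843875,  1.51827072, -0.02698076,
        0.99631321, -0.02000724]), 'qd': array([ 1.54295828e-03, -2.20137501e-03,  3.17462471e-04, -1.58614500e-03,
        2.38304890e-03,  6.01341208e-04, -4.04205785e-05]), 'tau': array([ 3.03106841e-03, -5.64540124e+01,  1.23040672e+00, -1.93975085e+01,
        1.13212122e-02,  5.39795874e-03, -1.11052739e-05]), 'eef_pos': array([218.28041659, 611.65062721, 230.47524095]), 'tool_rot': array([-3.13985838e+00,  3.07451237e-05,  2.79877437e+00]), 'force': array([ 0.24083685,  0.22566892, -0.29650331]), 'torque': array([-0.01935891, -0.02362293, -0.02683098]), 'gripper_force': 0.0, 'width': 85.79494916906108} 18.700000000000003
```

View pics/top0.png

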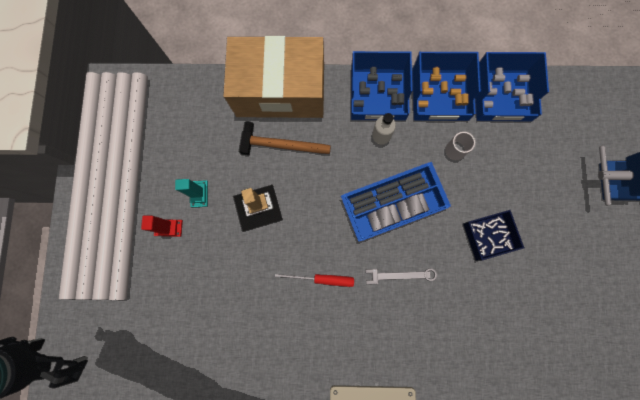

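View pics/side0.png

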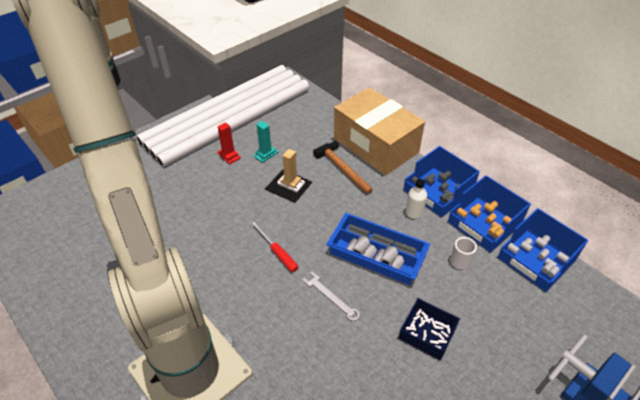

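Top view: three tamper shapes. Wooden handle on the black pad at (255,203), red at (162,226) and turquoise at (190,191). The wooden one on the black rubber pad is the one meant. The nut bin is at (396,203), with nuts in its lower (near) cell at about (397,214). I'll check both in an enlarged crop.

```bash
cat > h.py <<'E'
from cell import ctrl
import cv2,numpy as np
def cal(n): return ctrl.calibration(n)
def ray(n,px,z):
    c=cal(n);R,t=c["R"],c["t"];C=-R.T@t
    px=np.atleast_2d(np.array(px,float))
    d=(R.T@np.linalg.inv(c["mtx"])@np.c_[px,np.ones(len(px))].T).T
    return C+d*((z-C[2])/d[:,2])[:,None]
def proj(n,X):
    c=cal(n);p=(c["R"]@np.atleast_2d(X).T).T+c["t"];p=p@c["mtx"].T
    return p[:,:2]/p[:,2:]
def big(m):
    k=max(cv2.findContours(m.astype(np.uint8),cv2.RETR_EXTERNAL,cv2.CHAIN_APPROX_NONE)[0],key=cv2.contourArea)
    return k[:,0,:]
def rect(P):
    (c,s,a)=cv2.minAreaRect(P[:,:2].astype(np.float32)); return np.round(c,1),np.round(s,1),round(a,1)
E
python3 - <<'E'
from h import *
t=cv2.imread("pics/top0.png");s=cv2.imread("pics/side0.png")
a=cv2.resize(t[175:240,220:300],None,fx=5,fy=5,interpolation=cv2.INTER_CUBIC)
b=cv2.resize(t[155:250,330:460],None,fx=3.07,fy=3.42,interpolation=cv2.INTER_CUBIC)[:325,:399]
c=cv2.resize(s[140:205,255:335],None,fx=5,fy=5,interpolation=cv2.INTER_CUBIC)[:,:400]
d=cv2.resize(s[205:287,322:436],None,fx=3.5,fy=3.5,interpolation=cv2.INTER_CUBIC)
can=np.zeros((600,800,3),np.uint8)
def put(im,y,x):
    im=im[:300,:400];can[y:y+im.shape[0],x:x+im.shape[1]]=im
put(a,0,0);put(b,0,400);put(c,300,0);put(d,300,400)
cv2.imwrite("pics/c1.png",can)
hs=cv2.cvtColor(t,cv2.COLOR_BGR2HSV)
for p in [(250,195),(262,205),(240,215),(350,212),(440,180)]: print(p,hs[p[1],p[0]])
roi=np.zeros(t.shape[:2],bool);roi[150:255,330:458]=1
k=big((hs[...,0]>100)&(hs[...,0]<125)&(hs[...,1]>150)&roi)
print("bin rim z46",rect(ray("top",k,46)))
roi[:]=0;roi[175:240,222:292]=1
k=big((hs[...,2]<45)&roi);print("pad z6",rect(ray("top",cv2.convexHull(k)[:,0],6)))
k=big((hs[...,0]>8)&(hs[...,0]<28)&(hs[...,1]>70)&roi);print("wood",rect(k),rect(ray("top",k,131)))
print(proj("top",[0,0,0]))
E
```

```text
(250, 195) [ 17 123 191]
(262, 205) [ 17 123 131]
(240, 215) [15 19 27]
(350, 212) [109 182 161]
(440, 180) [114  32 113]
bin rim z46 (array([553.8, -56.3]), array([124.2, 247.2]), 21.5)
pad z6 (array([538.3, 297.7]), array([ 97.2, 107.3]), 17.0)
wood (array([253.6, 199.1]), array([24.4, 22.3]), 73.3) (array([539. , 283.1]), array([58.1, 51.4]), 18.6)
[[371.93408855 431.30838838]]
```

View pics/c1.png

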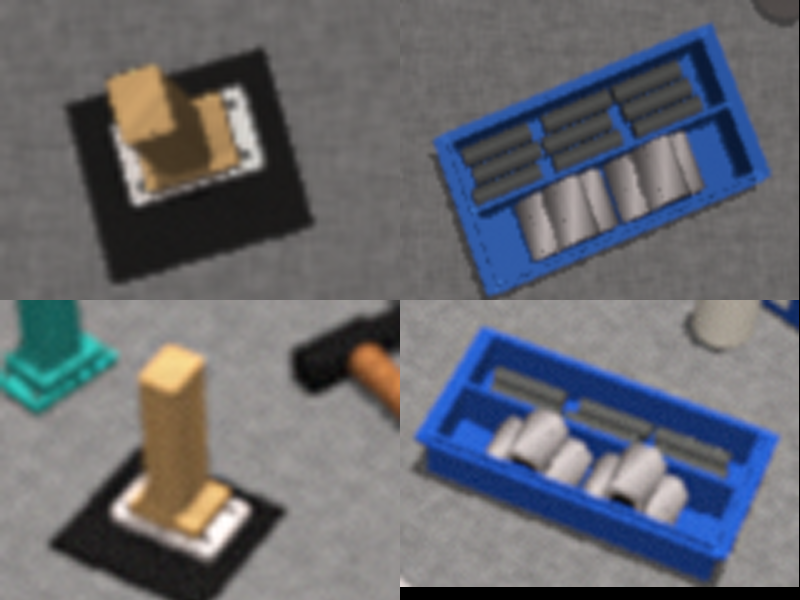

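The crop confirms it: the wooden-handled tamper with the white sole stands on the black pad. The nuts lie as two groups of three, low-high-low, in the near cell. Next I'll get exact poses from edges and both views.

Run:
```python
from h import *
I={n:cv2.imread(f"pics/{n}0.png") for n in("top","side")}
H={n:cv2.cvtColor(I[n],cv2.COLOR_BGR2HSV).astype(int) for n in I}
def msk(n,box,f):
    x0,y0,x1,y1=box;r=np.zeros(I[n].shape[:2],bool);r[y0:y1,x0:x1]=1
    return f(H[n][...,0],H[n][...,1],H[n][...,2])&r
blue=lambda h,s,v:(h>100)&(h<125)&(s>150)
K={"top":big(msk("top",(330,155,458,250),blue)),"side":big(msk("side",(322,205,436,290),blue))}
for n in K:
  for z in(46,0):
    P=ray(n,K[n],z)[:,:2]
    for yaw in (20,21,22):
        a=np.radians(yaw);ex=np.array([np.cos(a),np.sin(a)]);ey=np.array([-ex[1],ex[0]])
        u=P@ex;v=P@ey
        print(n,z,yaw,"x",np.round([u.min(),u.max()],1),"y",np.round([v.min(),v.max()],1))
# yaw by far edge (+x) fit
from math import degrees
for n in K:
    P=ray(n,K[n],46)[:,:2];a=np.radians(21);ex=np.array([np.cos(a),np.sin(a)]);ey=np.array([-ex[1],ex[0]])
    u=P@ex;v=P@ey
    s=(u>u.max()-5)&(abs(v-v.mean())<95);q=cv2.fitLine(P[s].astype(np.float32),cv2.DIST_HUBER,0,.01,.01)[:2,0];print(n,"far edge yaw",degrees(np.arctan2(-q[0],q[1]))%180,s.sum())
wood=lambda h,s,v:(h>8)&(h<28)&(s>70)&(v>165)
kt=big(msk("top",(222,175,292,240),wood));print("handle top",rect(kt),rect(ray("top",kt,131)))
ks=big(msk("side",(265,140,320,195),lambda h,s,v:(h>8)&(h<28)&(s>70)));print("side wood",ks.min(0),ks.max(0))
ct=rect(kt)[0]
print("proj of centre to side at z131",proj("side",ray("top",ct,131)))
white=lambda h,s,v:(s<40)&(v>150)
for n,b in(("top",(222,175,292,240)),("side",(265,160,320,210))):
    k=big(msk(n,b,white));k=cv2.convexHull(k)[:,0];print("sole",n,rect(ray(n,k,14)))
    k=cv2.convexHull(big(msk(n,b,lambda h,s,v:v<50)))[:,0];print("pad",n,rect(ray(n,k,6)))
```

```text
top 46 20 x [436.5 565.7] y [-366.9 -117.9]
top 46 21 x [433.9 559.7] y [-374.9 -127.2]
top 46 22 x [429.5 555.2] y [-383.5 -135.7]
top 0 20 x [438.5 573.8] y [-382.7 -121.9]
top 0 21 x [435.9 567.6] y [-390.6 -131.3]
top 0 22 x [431.2 562.9] y [-399.4 -139.8]
side 46 20 x [412.4 562.5] y [-370.1 -121.8]
side 46 21 x [409.5 556.2] y [-378.1 -131. ]
side 46 22 x [404.4 551.6] y [-386.3 -139.2]
side 0 20 x [442.7 599.2] y [-364.7 -105.8]
side 0 21 x [440.1 593. ] y [-373.2 -115.7]
side 0 22 x [435.2 588.5] y [-382.  -124.4]
top far edge yaw 21.526401669849378 70
side far edge yaw 21.416476605347185 65
handle top (array([247.5, 195.5]), array([13.3,  9.9]), 76.0) (array([547.3, 297.5]), array([31.4, 22.8]), 16.3)
side wood [281 149] [301 187]
proj of centre to side at z131 [[288.38051224 152.7264323 ]]
sole top (array([556.7, 268.9]), array([42.1, 10.1]), 16.0)
pad top (array([538.5, 297.6]), array([ 98.3, 107.9]), 17.1)
sole side (array([527.6, 195. ]), array([51.5, 63.3]), 38.1)
pad side (array([536.7, 295.1]), array([ 96.3, 104.2]), 17.5)
```

```bash
cat >> h.py <<'E'
def box(c,yaw,x0,x1,y0,y1,z):
    a=np.radians(yaw);R=np.array([[np.cos(a),-np.sin(a)],[np.sin(a),np.cos(a)]])
    P=np.array([[x0,y0],[x1,y0],[x1,y1],[x0,y1]])@R.T+c
    return np.c_[P,np.full(4,z)]
def crop(n,im,x0,y0,x1,y1,f,boxes):
    o=cv2.resize(im[y0:y1,x0:x1],None,fx=f,fy=f,interpolation=cv2.INTER_CUBIC)
    for b,col in boxes:
        p=(proj(n,b)-[x0,y0]+.5)*f
        cv2.polylines(o,[np.round(p).astype(np.int32)],True,col,1)
    return o
BIN=np.array([554.4,-56.8]);BY=21.5
TAM=np.array([547.3,297.5]);TY=16.5
E
python3 - <<'E'
from h import *
I={n:cv2.imread(f"pics/{n}0.png") for n in("top","side")}
bb=[(box(BIN,BY,-58,58,-115,115,46),(0,255,255)),(box(BIN,BY,-54,-2,-111,111,46),(0,255,0)),(box(BIN,BY,-54,-2,-111,111,4),(0,0,255))]
tb=[(box(TAM,TY,-17,17,-13,13,131),(0,255,255)),(box(TAM,TY,-22,22,-35,35,14),(0,255,0)),(box([538,297],17,-50,50,-55,55,6),(0,0,255))]
can=np.zeros((600,800,3),np.uint8)
def put(o,y,x): 
    o=o[:min(300,600-y),:400];can[y:y+o.shape[0],x:x+o.shape[1]]=o
put(crop("top",I["top"],338,157,455,245,3.4,bb),0,0);put(crop("side",I["side"],325,208,435,287,3.6,bb),300,0)
put(crop("top",I["top"],228,178,288,236,5,tb),0,420);put(crop("side",I["side"],260,145,318,205,5,tb),300,420)
cv2.imwrite("pics/c2.png",can)
# nuts along the row, in bin frame
a=np.radians(BY)
for px in[(385.4,217.3),(413,205)]:
    d=ray("top",px,54)[0,:2]-BIN;print(d@[np.cos(a),np.sin(a)],d@[-np.sin(a),np.cos(a)])
E
```

```text
-31.25585732972402 40.51438319883349
-27.006878820198136 -35.06333367458281
```

View pics/c2.png

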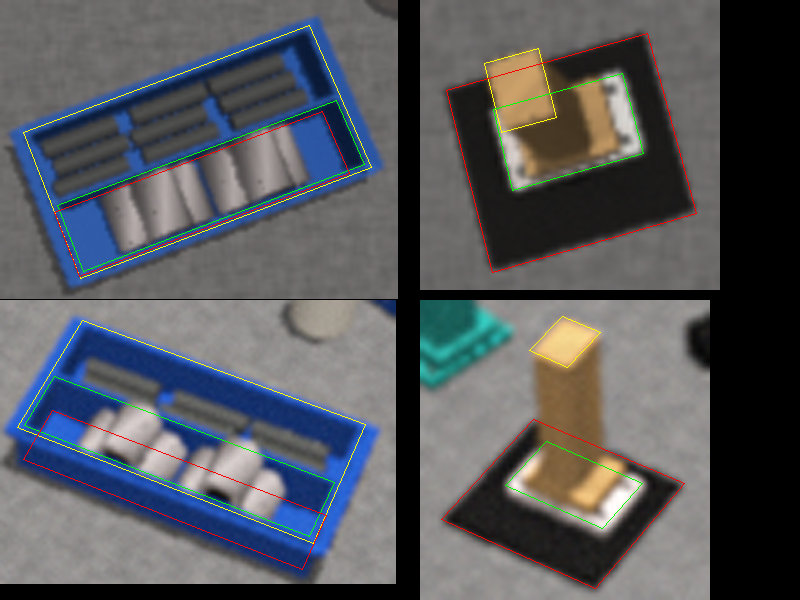

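Both overlays agree with the pictures to about 2 mm. The bin has a lip around its rim, with centre at (554,-57) and yaw 21.5°. The tamper is at (547,297) with yaw 16.5°. The proud nuts lie near +40 and -35 mm along the row. I'll start moving.

Emit:
carry_out:
  deltas: [0,0,0,-0.0415,-0.0185,0,-1,0,0,0,-0.0415,-0.0185,0,-1,0,0,0,-0.0415,-0.0185,0,-1,0,0,0,-0.0415,-0.0185,0,-1,0,0,0,-0.0415,-0.0185,0,-1,0,0,0,-0.0415,-0.0185,0,-1,0,0,0,-0.0415,-0.0185,0,-1,0,0,0,-0.0415,-0.0185,0,-1,0,0,0,-0.0415,-0.0185,0,-1,0,0,0,-0.0415,-0.0185,0,-1,0,0,-9,0,0,0,-1,0,0,-9,0,0,0,-1]

```text
clock: 1.6
eef_pos: [547.3, 297.5, 230.7]
tool_rot: [-3.141, -0.001, 3.116]
force: [0.6, -0.2, -0.3]
width: 85.3
gripper_force: 0.0
```

Emit:
carry_out:
  deltas: [0,0,-9,0,0,0,-1,0,0,-9,0,0,0,-1,0,0,0,0,0,0,-1]

```text
clock: 1.98
eef_pos: [546.9, 298.2, 230.9]
tool_rot: [3.141, -0.001, -2.858]
force: [0.2, -0.3, 0.4]
width: 85.2
gripper_force: 0.0
```

Emit:
carry_out:
  deltas: [0,0,0,0,0,0.03,-1,0,0,0,0,0,0.03,-1,0,0,0,0,0,0.03,-1,0,0,0,0,0,0.03,-1,0,0,0,0,0,0.025,-1,0,0,0,0,0,0,-1,0,0,0,0,0,0,1,0,0,0,0,0,0,1,0,0,0,0,0,0,1,0,0,0,0,0,0,1,0,0,0,0,0,0,1,0,0,0,0,0,0,1]

```text
clock: 3.48
eef_pos: [547.6, 298.5, 87.3]
tool_rot: [3.141, 0.001, -2.856]
force: [-0.8, -1.4, 5.7]
width: 25.4
gripper_force: 58.9
```

Emit:
carry_out:
  deltas: [0,0,0,0,0,-0.01,1,0,0,0,0,0,-0.02,1,0,0,0,0,0,-0.03,1,0,0,0,0,0,-0.03,1,0,0,0,0,0,-0.01,1,0,0,0,0,0,0,1]

```text
clock: 4.22
eef_pos: [547.0, 298.4, 186.3]
tool_rot: [3.142, 0.0, -2.856]
force: [0.6, 0.0, -4.5]
width: 25.3
gripper_force: 59.0
```

Run:
```python
from h import *
s=ctrl.read_state();print({k:np.round(v,2) for k,v in s.items()})
p=s["eef_pos"];yaw=np.degrees(s["tool_rot"][2])-180
can=np.zeros((600,800,3),np.uint8)
for n,x in(("top",0),("side",400)):
    im=ctrl.get_image(n)[:,:,::-1].copy()
    zs=p[2]-87.3+6
    c=p[:2]
    u,v=proj(n,[p[0],p[1],zs+20])[0].astype(int);b=(u-40,v-60,u+40,v+60)
    o=crop(n,im,*b,5,[(box(c,yaw,-22,22,-35,35,zs+8),(0,255,0)),(box(c,yaw,-20,20,-25,25,zs+20),(0,255,255)),(box(c,yaw,-22,22,-35,35,zs),(0,0,255))])
    can[:o.shape[0],x:x+400]=o[:600,:400]
cv2.imwrite("pics/c3.png",can)
```

```text
{'clock': np.float64(4.22), 'qpos': array([-0.47,  0.64, -0.13,  1.64,  0.1 ,  0.87,  1.22]), 'qd': array([-0.  ,  0.03,  0.  ,  0.02, -0.  , -0.  , -0.  ]), 'tau': array([ 2.000e-02, -5.878e+01, -1.160e+00, -1.914e+01,  0.000e+00,
        6.000e-02,  1.000e-02]), 'eef_pos': array([547.  , 298.42, 186.31]), 'tool_rot': array([ 3.14,  0.  , -2.86]), 'force': array([ 0.6 ,  0.01, -4.46]), 'torque': array([-0.01,  0.05,  0.05]), 'gripper_force': np.float64(58.98), 'width': np.float64(25.33)}
```

View pics/c3.png

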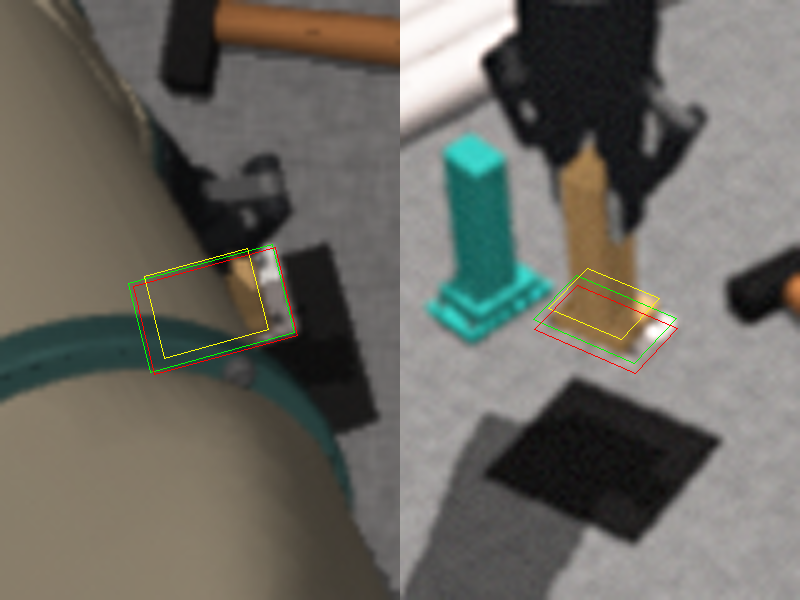

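The tamper is held upright, matching the outline predicted from the tool pose (right sole edge at (285,290) in the left panel). I'll carry it over the first proud nut.

Emit:
carry_out:
  deltas: [0,0,0,0.0156,-0.0382,0,1,0,0,0,0.0156,-0.0382,0,1,0,0,0,0.0156,-0.0382,0,1,0,0,0,0.0156,-0.0382,0,1,0,0,0,0.0156,-0.0382,0,1,0,0,0,0.0156,-0.0382,0,1,0,0,0,0.0156,-0.0382,0,1,0,0,0,0.0156,-0.0382,0,1,0,0,-5,0,0,0,1,0,0,0,0,0,0,1,0,0,0,0,0,0,1]

```text
clock: 5.7
eef_pos: [513.2, -29.1, 185.7]
tool_rot: [3.141, -0.001, -2.769]
force: [0.2, 0.6, -4.8]
width: 25.5
gripper_force: 59.8
```

Run:
```python
from h import *
s=ctrl.read_state();print({k:np.round(s[k],2) for k in("eef_pos","tool_rot","force","torque")})
p=s["eef_pos"];yaw=np.degrees(s["tool_rot"][2])-180
bb=[(box(BIN,BY,-54,-2,-111,111,46),(0,255,0))]
can=np.zeros((600,800,3),np.uint8)
for n,y,f in(("top",0,5),("side",300,5)):
    im=ctrl.get_image(n)[:,:,::-1].copy()
    cv2.imwrite(f"pics/{n}1.png",im)
    zs=p[2]-81.3
    b=(335,175,460,245) if n=="top" else (322,190,440,250)
    b=(335,185,465,245) if n=="top" else (320,200,440,260)
    o=crop(n,im,*b,5,bb+[(box(p[:2],yaw,-22,22,-35,35,zs+8),(0,0,255))])
    can[y:y+min(300,o.shape[0]),:o.shape[1]]=o[:300]
cv2.imwrite("pics/c4.png",can)
```

```text
{'eef_pos': array([513.15, -29.14, 185.7 ]), 'tool_rot': array([ 3.14, -0.  , -2.77]), 'force': array([ 0.25,  0.6 , -4.8 ]), 'torque': array([ 0.03, -0.03,  0.02])}
```

View pics/c4.png

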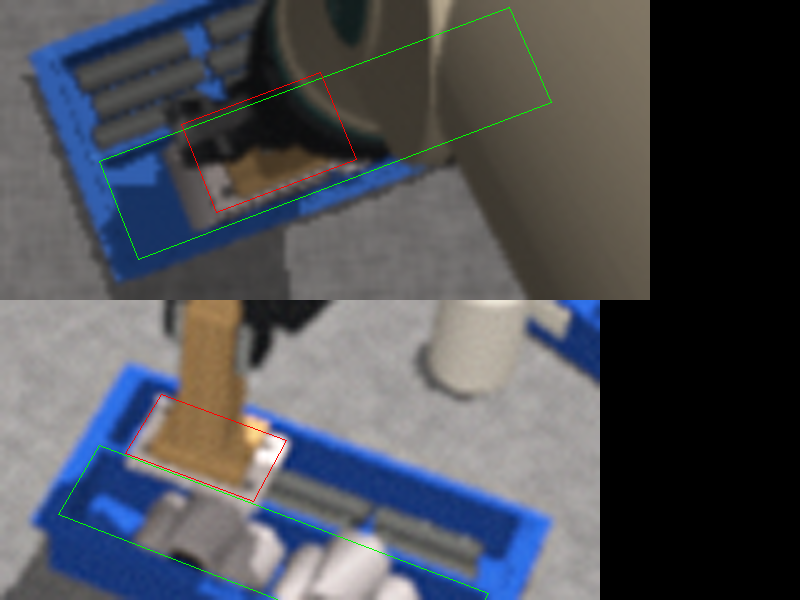

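Emit:
carry_out:
  deltas: [0,0,0,0,0,0.012,1,0,0,0,0,0,0.012,1,0,0,0,0,0,0.012,1,0,0,0,0,0,0.007,1,0,0,0,0,0,0,1]

```text
clock: 6.42
eef_pos: [513.0, -29.9, 142.5]
tool_rot: [3.141, -0.001, -2.769]
force: [-0.3, -0.3, -3.9]
width: 25.6
gripper_force: 59.7
```

Emit:
carry_out:
  deltas: [0,0,0,0,0,0.001,1,0,0,0,0,0,0.001,1,0,0,0,0,0,0.001,1,0,0,0,0,0,0,1]

```text
clock: 6.92
eef_pos: [513.4, -29.9, 140.4]
tool_rot: [-3.142, 0.0, -2.769]
force: [-0.2, 0.2, -3.9]
width: 25.3
gripper_force: 59.7
```

Emit:
carry_out:
  deltas: [0,0,0,0,0,0.001,1,0,0,0,0,0,0.001,1,0,0,0,0,0,0.001,1,0,0,0,0,0,0,1]

```text
clock: 7.42
eef_pos: [513.5, -29.9, 137.2]
tool_rot: [3.142, 0.0, -2.769]
force: [0.1, 0.4, -3.7]
width: 25.5
gripper_force: 59.8
```

Emit:
carry_out:
  deltas: [0,0,0,0,0,0.001,1,0,0,0,0,0,0.001,1,0,0,0,0,0,0,1]

```text
clock: 7.8
eef_pos: [513.4, -29.9, 135.2]
tool_rot: [3.142, -0.0, -2.769]
force: [0.1, 0.1, -3.8]
width: 25.6
gripper_force: 59.8
```

Emit:
carry_out:
  deltas: [0,0,0,0,0,0.001,1,0,0,0,0,0,0.001,1,0,0,0,0,0,0,1]

```text
clock: 8.18
eef_pos: [513.3, -29.9, 133.1]
tool_rot: [3.141, -0.0, -2.769]
force: [0.2, 0.9, -3.6]
width: 25.6
gripper_force: 59.9
```

Emit:
carry_out:
  deltas: [0,0,0,0,0,0.001,1,0,0,0,0,0,0.001,1,0,0,0,0,0,0,1]

```text
clock: 8.55
eef_pos: [513.4, -29.7, 131.2]
tool_rot: [3.141, -0.0, -2.769]
force: [0.4, -0.1, -2.7]
width: 25.7
gripper_force: 59.9
```

Emit:
carry_out:
  deltas: [0,0,0,0,0,0.001,1,0,0,0,0,0,0,1]

```text
clock: 8.8
eef_pos: [513.5, -29.9, 130.2]
tool_rot: [3.142, -0.0, -2.769]
force: [0.2, 1.3, -2.5]
width: 25.8
gripper_force: 59.9
```

Emit:
carry_out:
  deltas: [0,0,0,0,0,0.001,1,0,0,0,0,0,0,1]

```text
clock: 9.05
eef_pos: [513.5, -29.9, 129.2]
tool_rot: [-3.142, -0.0, -2.769]
force: [-0.1, -0.2, -2.4]
width: 25.6
gripper_force: 59.9
```

Emit:
carry_out:
  deltas: [0,0,0,0,0,0.001,1,0,0,0,0,0,0,1]

```text
clock: 9.3
eef_pos: [513.4, -30.0, 128.2]
tool_rot: [-3.142, -0.0, -2.769]
force: [-0.2, -0.1, -2.5]
width: 25.5
gripper_force: 59.9
```

Emit:
carry_out:
  deltas: [0,0,0,0,0,0.001,1,0,0,0,0,0,0,1]

```text
clock: 9.55
eef_pos: [513.4, -30.0, 127.2]
tool_rot: [-3.142, -0.0, -2.769]
force: [0.6, 0.7, -3.6]
width: 25.2
gripper_force: 59.9
```

Emit:
carry_out:
  deltas: [0,0,0,0,0,0.001,1,0,0,0,0,0,0,1]

```text
clock: 9.8
eef_pos: [513.4, -30.0, 126.2]
tool_rot: [-3.142, -0.0, -2.769]
force: [0.1, 0.8, -2.5]
width: 25.4
gripper_force: 59.9
```

Emit:
carry_out:
  deltas: [0,0,0,0,0,0.001,1,0,0,0,0,0,0,1]

```text
clock: 10.05
eef_pos: [513.4, -30.0, 125.2]
tool_rot: [3.142, -0.0, -2.769]
force: [0.1, 0.3, -1.9]
width: 25.6
gripper_force: 59.9
```

Emit:
carry_out:
  deltas: [0,0,0,0,0,0.001,1,0,0,0,0,0,0,1]

```text
clock: 10.3
eef_pos: [513.4, -30.0, 124.2]
tool_rot: [-3.142, -0.0, -2.769]
force: [-0.3, 0.6, -2.0]
width: 25.3
gripper_force: 59.9
```

Run:
```python
from h import *
s=ctrl.read_state();p=s["eef_pos"];yaw=np.degrees(s["tool_rot"][2])-180
print(np.round(p,1),np.round(s["force"],1),np.round(s["torque"],2))
bb=[(box(BIN,BY,-54,-2,-111,111,46),(0,255,0))]
im=ctrl.get_image("side")[:,:,::-1].copy()
o=crop("side",im,320,200,440,285,6,bb+[(box(p[:2],yaw,-22,22,-35,35,p[2]-81.3+8),(0,0,255))])
cv2.imwrite("pics/c5.png",o)
```

```text
[513.4 -30.  124.2] [-0.3  0.6 -2. ] [ 0.18  0.03 -0.03]
```

View pics/c5.png

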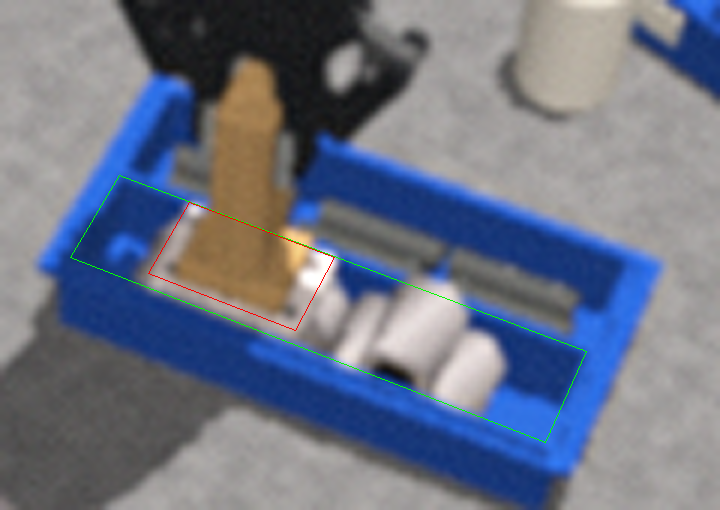

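Emit:
carry_out:
  deltas: [0,0,0,0,0,0.001,1,0,0,0,0,0,0.001,1,0,0,0,0,0,0,1]

```text
clock: 10.72
eef_pos: [513.4, -30.0, 122.2]
tool_rot: [-3.142, -0.0, -2.769]
force: [1.1, 0.7, -2.9]
width: 25.3
gripper_force: 59.9
```

Emit:
carry_out:
  deltas: [0,0,0,0,0,0.001,1,0,0,0,0,0,0.001,1,0,0,0,0,0,0,1]

```text
clock: 11.1
eef_pos: [513.4, -30.0, 120.2]
tool_rot: [-3.141, -0.0, -2.769]
force: [0.1, -0.3, -2.9]
width: 25.4
gripper_force: 59.9
```

Emit:
carry_out:
  deltas: [0,0,0,0,0,0.001,1,0,0,0,0,0,0,1]

```text
clock: 11.35
eef_pos: [513.4, -30.0, 119.2]
tool_rot: [-3.142, -0.0, -2.769]
force: [-0.4, 0.7, -2.6]
width: 25.7
gripper_force: 59.9
```

Emit:
carry_out:
  deltas: [0,0,0,0,0,0.001,1,0,0,0,0,0,0,1]

```text
clock: 11.6
eef_pos: [513.4, -30.0, 118.2]
tool_rot: [-3.142, -0.0, -2.769]
force: [0.1, 1.1, -2.1]
width: 25.2
gripper_force: 59.9
```

Emit:
carry_out:
  deltas: [0,0,0,0,0,0.001,1,0,0,0,0,0,0,1]

```text
clock: 11.85
eef_pos: [513.4, -30.0, 117.2]
tool_rot: [-3.142, -0.0, -2.769]
force: [0.9, 0.7, -2.6]
width: 25.1
gripper_force: 59.9
```

Emit:
carry_out:
  deltas: [0,0,0,0,0,0.001,1,0,0,0,0,0,0,1]

```text
clock: 12.1
eef_pos: [513.5, -30.0, 116.2]
tool_rot: [-3.142, -0.0, -2.769]
force: [0.7, 0.2, -2.5]
width: 25.6
gripper_force: 59.9
```

Emit:
carry_out:
  deltas: [0,0,0,0,0,0.001,1,0,0,0,0,0,0,1]

```text
clock: 12.35
eef_pos: [513.4, -29.9, 115.3]
tool_rot: [-3.142, 0.0, -2.769]
force: [-0.1, 0.9, -1.4]
width: 25.2
gripper_force: 60.1
```

Emit:
carry_out:
  deltas: [0,0,0,0,0,0.0005,1,0,0,0,0,0,0,1]

```text
clock: 12.6
eef_pos: [513.6, -30.0, 115.2]
tool_rot: [-3.141, 0.0, -2.769]
force: [-1.1, 1.0, 4.9]
width: 25.4
gripper_force: 60.9
```

Emit:
carry_out:
  deltas: [0,0,0,0,0,0.0005,1,0,0,0,0,0,0,1]

```text
clock: 12.85
eef_pos: [513.6, -30.0, 115.2]
tool_rot: [-3.141, 0.001, -2.769]
force: [-2.0, 0.2, 9.7]
width: 25.4
gripper_force: 61.6
```

Firm stop at TCP z 115.2, which puts the sole at 34 mm, exactly one layer of nuts. I'll push firmly here and hold.

Emit:
carry_out:
  deltas: [0,0,0,0,0,0.0005,1,0,0,0,0,0,0.0003,1,0,0,0,0,0,0,1,0,0,0,0,0,0,1,0,0,0,0,0,0,1]

```text
clock: 13.48
eef_pos: [513.7, -30.0, 115.2]
tool_rot: [-3.141, 0.001, -2.769]
force: [-4.0, 0.2, 16.0]
width: 25.6
gripper_force: 62.4
```

Emit:
carry_out:
  deltas: [0,0,0,0,0,0,1,0,0,0,0,0,0,1,0,0,0,0,0,0,1,0,0,0,0,0,0,1]

```text
clock: 13.98
eef_pos: [513.7, -30.0, 115.2]
tool_rot: [-3.141, 0.001, -2.769]
force: [-4.1, 1.6, 16.8]
width: 25.1
gripper_force: 62.4
```

Emit:
carry_out:
  deltas: [0,0,0,0,0,-0.003,1,0,0,0,0,0,-0.01,1,0,0,0,0,0,-0.019,1,0,0,0,0,-0.025,0,1,0,0,0,0,-0.025,0,1,0,0,0,0,-0.025,0,1,0,0,0,0,0,0,1,0,0,0,0,0,0,1]

```text
clock: 14.98
eef_pos: [540.2, -99.1, 145.3]
tool_rot: [3.141, -0.001, -2.769]
force: [0.3, -0.8, -4.3]
width: 25.3
gripper_force: 59.9
```

Run:
```python
from h import *
s=ctrl.read_state();p=s["eef_pos"];yaw=np.degrees(s["tool_rot"][2])-180
a=np.radians(BY);d=p[:2]-BIN
print(np.round(p,1),np.round(s["force"],1),"bin frame",d@[np.cos(a),np.sin(a)],d@[-np.sin(a),np.cos(a)])
bb=[(box(BIN,BY,-54,-2,-111,111,46),(0,255,0))]
im=ctrl.get_image("side")[:,:,::-1].copy()
o=crop("side",im,320,200,440,285,6,bb+[(box(p[:2],yaw,-22,22,-35,35,p[2]-81.3+8),(0,0,255))])
cv2.imwrite("pics/c6.png",o)
```

```text
[540.2 -99.1 145.3] [ 0.3 -0.8 -4.3] bin frame -28.68779982062964 -34.165394732995345
```

View pics/c6.png

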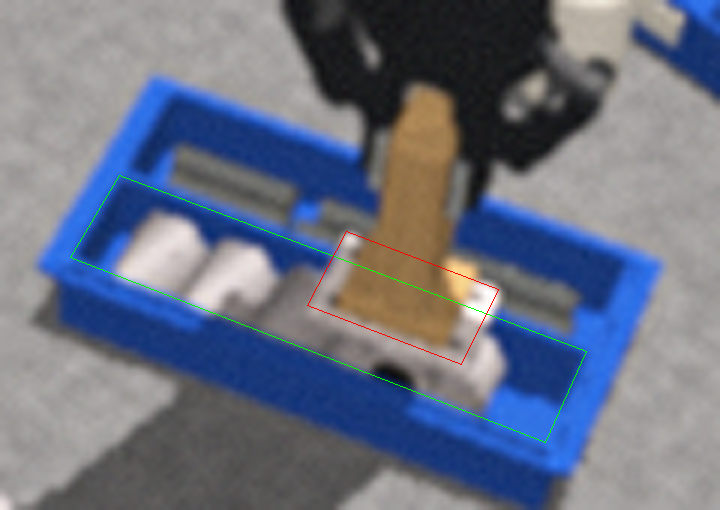

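Group A now lies flat: two nuts visible at (165,250) and (235,275), the third in shadow. The proud nut of group B is under the sole, with its bore at (390,375). I'll press it down.

Emit:
carry_out:
  deltas: [0,0,0,0,0,0.006,1,0,0,0,0,0,0.006,1,0,0,0,0,0,0,1,0,0,0,0,0,0.001,1,0,0,0,0,0,0.001,1,0,0,0,0,0,0,1]

```text
clock: 15.78
eef_pos: [540.7, -99.7, 131.4]
tool_rot: [3.141, -0.0, -2.769]
force: [-0.2, -0.3, -4.3]
width: 25.4
gripper_force: 60.0
```

Emit:
carry_out:
  deltas: [0,0,0,0,0,0.001,1,0,0,0,0,0,0.001,1,0,0,0,0,0,0,1]

```text
clock: 16.15
eef_pos: [541.0, -100.0, 129.6]
tool_rot: [-3.141, 0.001, -2.769]
force: [0.3, -0.3, -2.2]
width: 25.5
gripper_force: 60.2
```

Emit:
carry_out:
  deltas: [0,0,0,0,0,0.001,1,0,0,0,0,0,0.001,1,0,0,0,0,0,0,1]

```text
clock: 16.52
eef_pos: [540.8, -99.6, 127.4]
tool_rot: [3.141, 0.0, -2.769]
force: [1.4, -0.4, -2.1]
width: 25.6
gripper_force: 60.2
```

Emit:
carry_out:
  deltas: [0,0,0,0,0,0.001,1,0,0,0,0,0,0.001,1,0,0,0,0,0,0,1]

```text
clock: 16.9
eef_pos: [540.6, -99.6, 125.3]
tool_rot: [3.141, -0.0, -2.769]
force: [0.4, -0.8, -2.0]
width: 25.0
gripper_force: 60.2
```

Emit:
carry_out:
  deltas: [0,0,0,0,0,0.001,1,0,0,0,0,0,0.001,1,0,0,0,0,0,0,1]

```text
clock: 17.27
eef_pos: [540.6, -99.6, 123.3]
tool_rot: [3.141, -0.0, -2.769]
force: [1.2, -0.1, -1.9]
width: 25.7
gripper_force: 60.2
```

Emit:
carry_out:
  deltas: [0,0,0,0,0,0.001,1,0,0,0,0,0,0.001,1,0,0,0,0,0,0,1]

```text
clock: 17.65
eef_pos: [540.6, -99.6, 121.3]
tool_rot: [3.141, -0.0, -2.769]
force: [0.2, -0.8, -2.3]
width: 25.1
gripper_force: 60.2
```

Emit:
carry_out:
  deltas: [0,0,0,0,0,0.001,1,0,0,0,0,0,0.001,1,0,0,0,0,0,0,1]

```text
clock: 18.02
eef_pos: [540.6, -99.6, 119.4]
tool_rot: [3.141, -0.0, -2.769]
force: [0.1, -1.0, -2.7]
width: 25.7
gripper_force: 60.2
```

Emit:
carry_out:
  deltas: [0,0,0,0,0,0.001,1,0,0,0,0,0,0.001,1,0,0,0,0,0,0,1]

```text
clock: 18.4
eef_pos: [540.6, -99.6, 117.3]
tool_rot: [3.141, -0.0, -2.769]
force: [0.3, -0.3, -2.9]
width: 25.5
gripper_force: 60.2
```

Emit:
carry_out:
  deltas: [0,0,0,0,0,0.001,1,0,0,0,0,0,0,1]

```text
clock: 18.65
eef_pos: [540.7, -99.6, 116.4]
tool_rot: [3.141, -0.0, -2.769]
force: [0.9, -1.0, -2.3]
width: 25.9
gripper_force: 60.2
```

Emit:
carry_out:
  deltas: [0,0,0,0,0,0.001,1,0,0,0,0,0,0,1]

```text
clock: 18.9
eef_pos: [540.7, -99.7, 115.4]
tool_rot: [3.141, -0.0, -2.769]
force: [0.0, 0.3, -1.9]
width: 25.3
gripper_force: 60.2
```

Emit:
carry_out:
  deltas: [0,0,0,0,0,0.0005,1,0,0,0,0,0,0,1]

```text
clock: 19.15
eef_pos: [540.8, -99.7, 115.2]
tool_rot: [3.142, 0.0, -2.769]
force: [-1.3, -1.0, 2.5]
width: 25.3
gripper_force: 60.7
```

Emit:
carry_out:
  deltas: [0,0,0,0,0,0.0005,1,0,0,0,0,0,0.0005,1,0,0,0,0,0,0,1]

```text
clock: 19.52
eef_pos: [541.0, -99.7, 115.2]
tool_rot: [-3.141, 0.001, -2.769]
force: [-2.1, -0.3, 10.3]
width: 25.5
gripper_force: 61.8
```

Emit:
carry_out:
  deltas: [0,0,0,0,0,0.0005,1,0,0,0,0,0,0,1,0,0,0,0,0,0,1,0,0,0,0,0,0,1,0,0,0,0,0,0,1,0,0,0,0,0,0,1,0,0,0,0,0,0,1]

```text
clock: 20.4
eef_pos: [541.0, -99.7, 115.2]
tool_rot: [-3.141, 0.001, -2.769]
force: [-4.0, -1.3, 13.7]
width: 25.5
gripper_force: 62.3
```

Emit:
carry_out:
  deltas: [0,0,0,0,0,0.0006,1,0,0,0,0,0,0,1,0,0,0,0,0,0,1,0,0,0,0,0,0,1,0,0,0,0,0,0,1,0,0,0,0,0,0,1,0,0,0,0,0,0,1]

```text
clock: 21.28
eef_pos: [541.1, -99.7, 115.2]
tool_rot: [-3.141, 0.001, -2.769]
force: [-3.8, -0.5, 19.4]
width: 25.5
gripper_force: 62.8
```

Emit:
carry_out:
  deltas: [0,0,0,0,0,-0.003,1,0,0,0,0,0,-0.006,1,0,0,0,0,0.019,0,1,0,0,0,0,0.019,0,1,0,0,0,0,0,0,1]

```text
clock: 21.9
eef_pos: [525.6, -60.9, 121.6]
tool_rot: [3.139, -0.001, -2.764]
force: [-0.3, 0.2, -3.8]
width: 25.2
gripper_force: 59.9
```

Emit:
carry_out:
  deltas: [0,0,0,0,0,0.002,1,0,0,0,0,0,0.002,1,0,0,0,0,0,0,1]

```text
clock: 22.28
eef_pos: [526.8, -64.9, 117.6]
tool_rot: [3.142, -0.001, -2.77]
force: [-0.9, -0.1, -3.4]
width: 25.5
gripper_force: 59.9
```

Emit:
carry_out:
  deltas: [0,0,0,0,0,0.001,1,0,0,0,0,0,0.001,1,0,0,0,0,0,0,1]

```text
clock: 22.65
eef_pos: [526.8, -64.4, 115.8]
tool_rot: [3.141, -0.0, -2.769]
force: [-0.6, -0.3, -3.4]
width: 25.3
gripper_force: 59.9
```

Emit:
carry_out:
  deltas: [0,0,0,0,0,0.001,1,0,0,0,0,0,0,1]

```text
clock: 22.9
eef_pos: [527.1, -64.5, 115.2]
tool_rot: [-3.141, 0.0, -2.769]
force: [-1.7, -0.2, 1.0]
width: 25.6
gripper_force: 60.4
```

Emit:
carry_out:
  deltas: [0,0,0,0,0,0.0005,1,0,0,0,0,0,0,1,0,0,0,0,0,0,1]

```text
clock: 23.28
eef_pos: [527.2, -64.5, 115.2]
tool_rot: [-3.141, 0.001, -2.769]
force: [-1.0, -0.5, 6.0]
width: 25.7
gripper_force: 61.2
```

The middle is level too (115.2). I'll push firmly and hold here, then move back over group A.

Emit:
carry_out:
  deltas: [0,0,0,0,0,0.0006,1,0,0,0,0,0,0.0006,1,0,0,0,0,0,0,1,0,0,0,0,0,0,1,0,0,0,0,0,0,1,0,0,0,0,0,0,1,0,0,0,0,0,0,1,0,0,0,0,0,0,1]

```text
clock: 24.28
eef_pos: [527.4, -64.6, 115.2]
tool_rot: [-3.14, 0.001, -2.769]
force: [-3.3, -0.8, 16.3]
width: 25.4
gripper_force: 62.5
```

Emit:
carry_out:
  deltas: [0,0,0,0,0,-0.003,1,0,0,0,0,0,-0.006,1,0,0,0,0,0.019,0,1,0,0,0,0,0.019,0,1,0,0,0,0,0,0,1,0,0,0,0,0,0.002,1,0,0,0,0,0,0.002,1,0,0,0,0,0,0.001,1,0,0,0,0,0,0,1]

```text
clock: 25.4
eef_pos: [513.0, -29.3, 117.0]
tool_rot: [3.142, -0.0, -2.769]
force: [-0.4, 0.3, -5.3]
width: 25.2
gripper_force: 59.9
```

Emit:
carry_out:
  deltas: [0,0,0,0,0,0.001,1,0,0,0,0,0,0.001,1,0,0,0,0,0,0,1]

```text
clock: 25.78
eef_pos: [513.2, -29.0, 115.3]
tool_rot: [-3.141, 0.0, -2.769]
force: [-0.1, -0.1, -1.8]
width: 25.1
gripper_force: 60.1
```

Emit:
carry_out:
  deltas: [0,0,0,0,0,0.0007,1,0,0,0,0,0,0.0007,1,0,0,0,0,0,0.0006,1,0,0,0,0,0,0,1,0,0,0,0,0,0,1,0,0,0,0,0,0,1,0,0,0,0,0,0,1,0,0,0,0,0,0,1,0,0,0,0,0,0,1]

```text
clock: 26.9
eef_pos: [513.5, -29.0, 115.2]
tool_rot: [-3.141, 0.001, -2.769]
force: [-3.4, -0.6, 17.1]
width: 25.3
gripper_force: 62.7
```

Emit:
carry_out:
  deltas: [0,0,0,0,0,-0.003,1,0,0,0,0,0,-0.01,1,0,0,0,0,0,-0.02,1,0,0,0,0,0,-0.03,1,0,0,0,0,0,-0.008,1,0,0,0,0,0,0,1]

```text
clock: 27.65
eef_pos: [513.1, -29.0, 184.2]
tool_rot: [-3.141, 0.0, -2.769]
force: [-0.6, 0.1, -4.3]
width: 25.6
gripper_force: 60.0
```

Emit:
carry_out:
  deltas: [0,0,0,-0.0181,0.0367,0,1,0,0,0,-0.0181,0.0367,0,1,0,0,0,-0.0181,0.0367,0,1,0,0,0,-0.0181,0.0367,0,1,0,0,0,-0.0181,0.0367,0,1,0,0,0,-0.0181,0.0367,0,1,0,0,0,-0.0181,0.0367,0,1,0,0,0,-0.0181,0.0367,0,1,0,0,4.8,0,0,0,1,0,0,0,0,0,0,1,0,0,0,0,0,0,1]

```text
clock: 29.02
eef_pos: [540.7, 295.9, 183.2]
tool_rot: [-3.14, -0.002, -2.852]
force: [-0.3, 0.2, -3.6]
width: 25.1
gripper_force: 60.3
```

Run:
```python
from h import *
im=ctrl.get_image("top")[:,:,::-1].copy();si=ctrl.get_image("side")[:,:,::-1].copy()
can=np.zeros((600,800,3),np.uint8)
a=crop("top",im,335,155,465,245,6,[])[:300*2]
o=cv2.resize(a,(400,277));can[:277,:400]=o
o=crop("side",si,320,200,440,290,6,[]);o=cv2.resize(o,(400,300));can[300:600,:400]=o
s=ctrl.read_state();p=s["eef_pos"];yaw=np.degrees(s["tool_rot"][2])-180
print(np.round(p,1),yaw)
o=crop("side",si,250,110,330,220,5,[(box(p[:2],yaw,-22,22,-35,35,14),(0,0,255)),(box(p[:2],yaw,-22,22,-35,35,p[2]-81.3+8),(0,255,0))]);can[:550,400:]=o
cv2.imwrite("pics/c7.png",can)
```

```text
[541.  296.2 183.8] -343.4663374626293
```

View pics/c7.png

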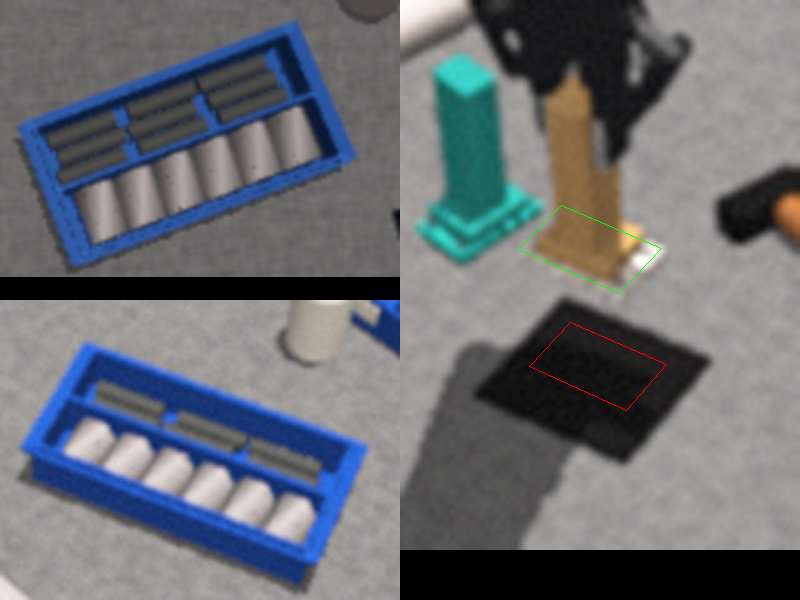

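All six nuts lie in one level row (both left panels), and the tamper is above the pad with its footprint well inside the edges. I'll set it down.

Emit:
carry_out:
  deltas: [0,0,0,0,0,0.02,1,0,0,0,0,0,0.03,1,0,0,0,0,0,0.025,1,0,0,0,0,0,0.012,1,0,0,0,0,0,0.005,1,0,0,0,0,0,0.001,1,0,0,0,0,0,0,1,0,0,0,0,0,0,1]

```text
clock: 30.12
eef_pos: [541.4, 297.4, 91.9]
tool_rot: [3.141, 0.001, -2.853]
force: [-0.4, 0.1, -4.0]
width: 25.6
gripper_force: 60.2
```

Emit:
carry_out:
  deltas: [0,0,0,0,0,0.001,1,0,0,0,0,0,0.001,1,0,0,0,0,0,0,1]

```text
clock: 30.5
eef_pos: [540.9, 297.1, 89.1]
tool_rot: [-3.142, -0.0, -2.853]
force: [0.3, 0.2, -4.7]
width: 25.3
gripper_force: 60.2
```

Emit:
carry_out:
  deltas: [0,0,0,0,0,0.001,1,0,0,0,0,0,0.001,1,0,0,0,0,0,0,1]

```text
clock: 30.88
eef_pos: [541.1, 297.2, 87.3]
tool_rot: [-3.142, 0.0, -2.853]
force: [-0.6, 0.2, -1.5]
width: 25.3
gripper_force: 60.5
```

Emit:
carry_out:
  deltas: [0,0,0,0,0,0.0003,1,0,0,0,0,0,0,1]

```text
clock: 31.12
eef_pos: [541.2, 297.1, 87.3]
tool_rot: [-3.142, 0.0, -2.853]
force: [-0.7, -0.4, 2.4]
width: 25.2
gripper_force: 61.0
```

Standing on the pad. Release, let the fingers open, and rise.

Emit:
carry_out:
  deltas: [0,0,0,0,0,0,-1,0,0,0,0,0,0,-1,0,0,0,0,0,0,-1,0,0,0,0,0,0,-1,0,0,0,0,0,0,-1,0,0,0,0,0,0,-1]

```text
clock: 31.88
eef_pos: [541.0, 297.2, 86.9]
tool_rot: [3.142, -0.0, -2.853]
force: [0.1, 0.3, -0.5]
width: 85.2
gripper_force: 0.0
```

Emit:
carry_out:
  deltas: [0,0,0,0,0,-0.01,-1,0,0,0,0,0,-0.03,-1,0,0,0,0,0,-0.04,-1,0,0,0,0,0,-0.05,-1,0,0,0,0,0,-0.04,-1,0,0,0,0,0,0,-1,0,0,0,0,0,0,-1,0,0,0,0,0,0,-1]

```text
clock: 32.88
eef_pos: [540.3, 296.7, 255.6]
tool_rot: [-3.141, -0.003, -2.853]
force: [-1.2, 0.0, -0.9]
width: 85.3
gripper_force: 0.0
```

Run:
```python
from h import *
si=ctrl.get_image("side")[:,:,::-1].copy()
p=np.array([541.2,297.1])
cv2.imwrite("pics/c8.png",crop("side",si,245,60,445,260,3,[(box(p,16.5,-17,17,-13,13,131),(0,255,255)),(box(p,16.5,-22,22,-35,35,14),(0,255,0))]))
print(ctrl.read_state()["width"])
```

```text
85.3201837919528
```

View pics/c8.png

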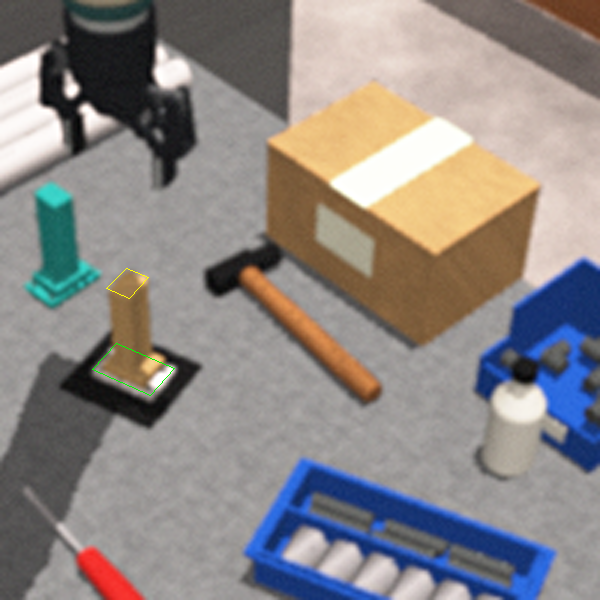

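The tamper stands upright on its pad at (130,370) with the gripper clear above it. The nuts are level and nothing else has moved. I'll hand it in.

```bash
python3 -c "
from cell import ctrl
print(ctrl.finish_job())"
```

```text
the job is handed in; nothing more can be done
None
```

The job is handed in at about 33 s: all six nuts lie level in one layer, held firm at three points along the row under pushes I put at 20–24 N with the tamper's weight added, and the tamper stands upright on its pad, released.

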